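# Erect the folding objective tray on its forming board

### The job

Set up the blue folding tray for the objectives: swing its two side walls upright first and the front wall, whose ears wrap round them, last. Push each wall home until its catch snaps and it stays up by itself, but do not force it hard against its stop. Leave the bottles, the tube, the black cans and the blower standing where they are, and let go at the end.

Things in the scene. Friction and masses are not known exactly. Their poses are not given: they have to be found in the camera images.
- tray: forming board (aluminium, 134 x 150 x 12 mm) fixed on the table, carrying the tray's blue floor and its fixed back wall (64 mm above the table, 47 mm behind the origin). Origin under the centre of the tray, at table height; x points to the back wall (turned 30 to 52 degrees to the left of straight ahead), y to the left wall, z up
- corner_posts: the four black posts at the tray's corners, 12 x 12 mm, 50 mm above the table, with the sprung steel balls and black stop buttons of the walls; fixed to the tray, same origin and axes. The firm rubber stops touch the walls 25 mm above the hinges, so a pull at a roller comes on the stop about 2.6 times as strong
- wall_left (a joint): hinge of the left wall, rad: 0 = folded out flat (starts 0.02-0.22), 1.57 = upright, home. Blue panel 4 mm thick, 80 mm along the hinge, 45 mm tall. Springy crease: let go early, it sinks back. About 2 N at the roller lift it; from about 1.1 rad it takes up to 8 N to push past its catch (1.38), then it snaps and stays at 1.5-1.58.
- wall_right (a joint): hinge of the right wall, rad: 0 = folded out flat (starts 0.02-0.22), 1.57 = upright, home. Blue panel 4 mm thick, 80 mm along the hinge, 45 mm tall. Springy crease: let go early, it sinks back. About 2 N at the roller lift it; from about 1.1 rad it takes up to 8 N to push past its catch (1.38), then it snaps and stays at 1.5-1.58.
- wall_front (a joint): hinge of the front wall, rad: 0 = folded out flat (starts 0.02-0.22), 1.57 = upright, home. Blue panel 4 mm thick, 80 mm along the hinge, 45 mm tall. Springy crease: let go early, it sinks back. About 2 N at the roller lift it; from about 1.1 rad it takes up to 8 N to push past its catch (1.38), then it snaps and stays at 1.5-1.58. Two ears, 112 mm over both.
- left_grip (a point): centre of the left wall's orange roller grip: 12 mm in diameter, 28 mm long, free to turn on its pin, parallel to the hinge and 65 mm from it (to the left of it when flat, 22 mm above the table; above the hinge, at 87 mm, when home). Pinch its flat ends from above: as it turns, the tool can stay upright; only a 16 mm wide neck lies within 20 mm. Site y: along the hinge (the tray's +x)
- right_grip (a point): centre of the right wall's orange roller grip: 12 mm in diameter, 28 mm long, free to turn on its pin, parallel to the hinge and 65 mm from it (to the right of it when flat, 22 mm above the table; above the hinge, at 87 mm, when home). Pinch its flat ends from above: as it turns, the tool can stay upright; only a 16 mm wide neck lies within 20 mm. Site y: along the hinge (the tray's -x)
- front_grip (a point): centre of the front wall's orange roller grip: 12 mm in diameter, 28 mm long, free to turn on its pin, parallel to the hinge and 65 mm from it (in front of it when flat, 22 mm above the table; above the hinge, at 87 mm, when home). Pinch its flat ends from above: as it turns, the tool can stay upright; only a 16 mm wide neck lies within 20 mm. Site y: along the hinge (the tray's +y)
- left_hinge (a point): middle of the hinge line of the left wall, 22 mm above the table, at x +2, y +47 mm in the tray frame
- right_hinge (a point): middle of the hinge line of the right wall, 22 mm above the table, at x +2, y -47 mm in the tray frame
- front_hinge (a point): middle of the hinge line of the front wall, 22 mm above the table, at x -47, y 0 mm in the tray frame
- objective_can_a: black screw can, 38 mm in diameter, 74 mm tall, loose, stands left of the tray; origin under its centre
- objective_can_b: black screw can, 38 mm in diameter, 54 mm tall, loose, stands left of the tray; origin under its centre
- blower: black rubber air blower with a red nozzle, 47 mm wide, 106 mm tall, loose, left of the tray; origin under its centre
- bottle_oil: brown bottle, 52 mm in diameter, 122 mm tall, loose, left rear; origin under its centre
- bottle_medium: white bottle with a blue cap, 47 mm wide, 99 mm tall, loose, at the right edge; origin under its centre
- tube_a: white tube with a blue cap, 34 mm in diameter, 112 mm tall, loose, left of the joystick; origin under its centre
- joystick_right: obstacle, fixed, left of the tray: cream joystick stand, about 200 mm tall. In its own frame a column 45 mm thick stands at x 52, y 58 mm and the black stick, 25 mm thick, 150 mm tall, at x -55, y 74 mm; a bent tube joins them on top. Come to the tray over it, 0.25 m or higher

How it is judged (in metres and radians):
On the way, in this order (a step that is already met when the one before it is completed fails the run):
1. both side walls are upright and held by their catches while the front wall still lies low (value of joint each of wall_left, wall_right above 1.45 rad and value of joint wall_front below 0.9 rad), for 0.2 s.
2. the front wall is upright and held too (value of joint wall_front above 1.45 rad), for 0.2 s.
At the end, for the whole second after the job is handed in: left, right and front wall each stand at 1.45 rad or more (within about 7 degrees of upright, caught), at rest (value of joint each of wall_left, wall_right, wall_front above 1.45 rad and velocity of joint wall_left between -0.1 and 0.1 rad/s and velocity of joint wall_right between -0.1 and 0.1 rad/s and velocity of joint wall_front between -0.1 and 0.1 rad/s); the robot touches nothing.
It fails at once if a wall or the robot presses on the corner posts or stops with more than 100 N (contact force between corner_posts and anything else above 100 N).
It fails at once if a bottle, the tube, a can or the blower is moved more than 20 mm or tipped (distance of any of objective_can_a, objective_can_b, blower, bottle_oil, bottle_medium, tube_a from where it was at the start of the episode above 0.02 m or angle between any of objective_can_a, objective_can_b, blower, bottle_oil, bottle_medium, tube_a's own z axis and vertical above 0.4 rad).
It also fails if it takes over 58 s, if anything falls off the work surface, if the arm or the gripper's body presses on something with over 40 N, if the wrist force passes 120 N, or if a joint passes its speed limit or range.

### The arm

A 6-joint arm with a two-finger parallel gripper is mounted at the origin on a cart in front of the work surface, level with it; the furniture and walls round the work are solid. World frame = base frame: x ahead of the robot, y to its left, z up, the work surface at z = 0. Lengths are in m, angles in degrees, forces in N, time in s.
With the tool pointing down it reaches from about 0.375 to 0.9 m from the base axis. Payload 3.1 kg.
Tool frame: the origin (TCP) lies at the very end of the fingers, on their centre line; the grasp point (between the pads) lies 19 mm behind it; z points along the fingers, y is the line along which they close (so a half turn about z gives the same grasp; the last joint's range is limited). The gripper opens to 85 mm and grips with 20 to 120 N. Pads are 22 mm wide; open, the fingers measure 114 mm over their backs; the gripper's body (76 mm by 85 mm) begins 54 mm behind the grasp point. The pads swing forward as they close: fully open they stand 13 mm farther back than shut.
Start: joints at [54.689, 30.224, 82.088, -0, 67.689, -10.227], TCP at [0.265, 0.566, 0.209] pointing down, gripper open.
Joint ranges: [-176.69, 176.69], [-43.24, 126.21], [12.49, 139.97], [-82, 262], [0, 151.66], [-163.58, 163.58]. Speed limits (degrees/s): [159.86, 159.86, 180, 180, 180, 180].

### API

Orientations are given as [roll, pitch, yaw] about the fixed x, y, z axes, in that order (R = Rz(yaw) Ry(pitch) Rx(roll)).
In Python, from cell import status, cams, r gives the robot as it stands.
- The arm moves only by the shell command python3 -m pendant 'ROWS' [FORCE]. ROWS is JSON, a list of rows, each a list of 5 numbers: the shift along the tool's x, y, z in cm, then the turn about the tool's z in degrees, then the closure, from -1 (fully open) to 1 (shut), so that 0 is half open. A call has 1 to 12 rows; each row is the pose to reach, as a shift and turn from the pose commanded when the call began, along the tool's axes at that moment; what a row does not reach only later rows make up. A row lasts 1/8 s, in which the tool goes at most 62.5 mm and 10.7 degrees, less where a joint would pass 70% of its speed; a pose out of reach is approached as far as the arm can. A call with a gripper value outside its range is refused whole. The fingers move at their own pace and stop on an object; FORCE is the grip in N (left out, the last holds). Time passes only in rows, so rows that repeat a pose let the fingers close. It gives the time, the measured TCP pose, the force, the opening and the grip force at its end, in the units of the state.
- status.observe(): the state, without advancing time (a new reading comes with each control period).
- cams.get_image(name): name is "side" or "top"; returns a dict with "pixels" (400x640x3 uint8, blue, green, red), "fovy" (degrees; the focal length in pixels is half the picture's height over the tangent of half this angle, whatever the lens; pixels are square), "cx", "cy" (the principal point, pixels), "distortion" ([k1, k2, p1, p2, k3] as OpenCV has them; the pictures are not rectified), "R" (3x3) and "t" (3): a world point X has camera coordinates R X + t. Camera axes: x right, y down, z forward; pixel columns grow to the right and rows downward; lengths in m; the calibration is good to about 2 mm. A picture is of the moment at which its call begins. There is no depth.
- r.finish_job(): hands the job in; it is judged then, once.
The state is a dict: "t": time; "joints": joint angles; "joint_vel": joint speeds; "joint_efforts": joint torques, N m; "tcp_pos": TCP position; "tool_rot": TCP orientation; "contact_force": force on the tool from outside, world axes, zero at the start; "wrist_torque": the same for the moment, N m; "finger_gap": opening from 0.0 (shut) to 1.0 (fully open); "grip_force": force on a finger pad.
Only numpy, scipy, OpenCV 4.12 (cv2) and the standard library are available. Lean on these libraries where they do the work, as an engineer would, in place of code of your own. Each camera call takes 0.05 s, during which the arm holds its last target. There are 200 camera calls.

## Working session

There is one attempt and no reset: what is moved stays moved. The work goes in short steps, Python scripts to look and compute and a shell command to move; the robot and the scene stay as the last step left them, time stands still between calls to the robot, and variables do not carry over. Pictures are saved under pics/ and viewed, at most 10 in all, crops included, and the job is handed in when it is done.

```bash
mkdir -p pics; ls; python3 - <<'E'
from cell import status,cams,r
import cv2
for n in("top","side"):
    d=cams.get_image(n); cv2.imwrite(f"pics/{n}0.png",d["pixels"]); print(n,{k:(v.tolist() if hasattr(v,'tolist') else v) for k,v in d.items() if k!="pixels"})
print(status.observe())
E
```

```text
pics
top {'fovy': 51.522585439869886, 'cx': 318.60534718961907, 'cy': 197.26916941964677, 'distortion': [-0.009176611717303095, 0.0, 0.0, 0.0, 0.0], 'R': [[-0.006575237574193133, -0.999966928420291, 0.004786263316162809], [-0.9978571462602385, 0.006249619975664097, -0.06513108249931884], [0.06509901618470294, -0.005204259394813691, -0.997865238284176]], 't': [-0.055840210131400364, 0.5928044356836952, 1.1087240373346685]}
side {'fovy': 52.680022752332384, 'cx': 319.7285287487813, 'cy': 204.197554754728, 'distortion': [-0.058038455745945204, 0.0, 0.0, 0.0, 0.0], 'R': [[-0.41742843656656325, 0.9086701020323097, -0.008493881220429935], [0.7778042096756881, 0.3524463861869388, -0.5203865450552561], [-0.46986605725075886, -0.22383071848242658, -0.853888574526716]], 't': [0.28284245163443295, -0.3909287074364442, 1.405511553749676]}
{'t': 0.1, 'joints': array([ 5.46896802e+01,  3.02748630e+01,  8.21506052e+01, -4.56609949e-06,
        6.76896806e+01, -1.02269558e+01]), 'joint_vel': array([-0.02731691, -0.14494829, -0.21442535,  0.01725973, -0.03023731,
        0.1334433 ]), 'joint_efforts': array([-1.20401660e-04, -4.43300807e+01, -1.78586859e+01, -2.05344636e-04,
        3.89420602e-03,  2.58455060e-05]), 'tcp_pos': array([0.26451724, 0.5654884 , 0.20810974]), 'tool_rot': array([-1.79886680e+02, -2.04402457e-02,  1.54916618e+02]), 'contact_force': array([0.56782899, 0.24351722, 0.91159366]), 'wrist_torque': array([ 0.03100058, -0.00280246,  0.03448367]), 'grip_force': 0.0, 'finger_gap': 0.9981435154267756}
```

View pics/top0.png

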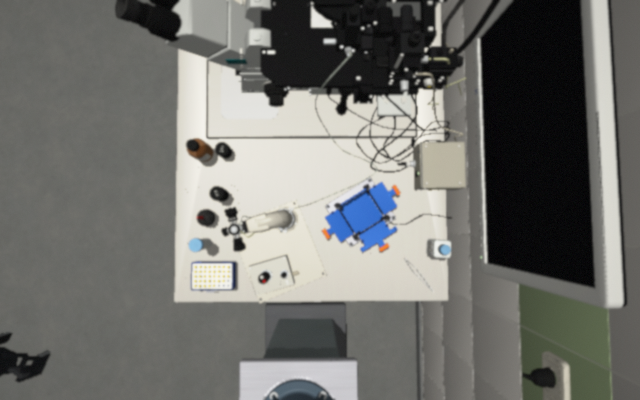

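View pics/side0.png

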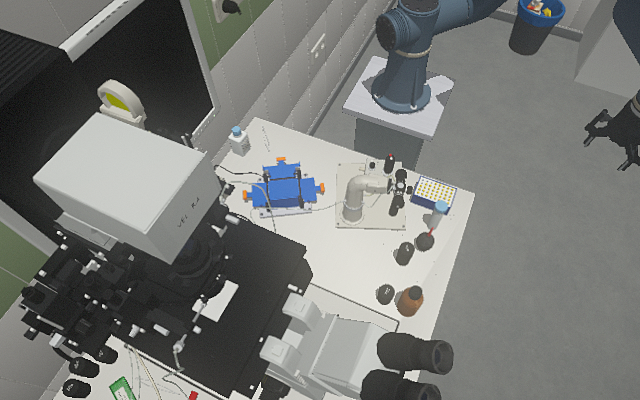

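```bash
cat > h.py <<'E'
from cell import status,cams,r
import cv2,numpy as np
from scipy.optimize import least_squares
def proj(d,X):
    f=200/np.tan(np.radians(d["fovy"]/2)); K=np.array([[f,0,d["cx"]],[0,f,d["cy"]],[0,0,1.]])
    return cv2.projectPoints(np.array(X,float).reshape(-1,1,3),cv2.Rodrigues(np.array(d["R"]))[0],np.array(d["t"]),K,np.array(d["distortion"]))[0].reshape(-1,2)
def oranges(d):
    hsv=cv2.cvtColor(d["pixels"],cv2.COLOR_BGR2HSV)
    m=cv2.inRange(hsv,(5,120,120),(20,255,255))
    n,l,s,c=cv2.connectedComponentsWithStats(m)
    return [(c[i].round(1).tolist(),int(s[i,4])) for i in range(1,n) if s[i,4]>8]
def rollers(p,q):
    x,y,a=p; R=np.array([[np.cos(a),-np.sin(a)],[np.sin(a),np.cos(a)]]); o=[]
    for (hx,hy),(ux,uy),t in zip([(.002,.047),(.002,-.047),(-.047,0)],[(0,1),(0,-1),(-1,0)],q):
        P=R@[hx+ux*.065*np.cos(t),hy+uy*.065*np.cos(t)]+[x,y]; o.append([*P,.022+.065*np.sin(t)])
    return np.array(o)
E
python3 - <<'E'
from h import *
for n in("top","side"):
    d=cams.get_image(n); print(n,oranges(d))
E
```

```text
top [([200.4, 141.9], 15), ([396.2, 189.9], 30), ([325.8, 233.8], 31), ([383.8, 247.4], 36)]
side [([529.0, 6.3], 10), ([280.4, 158.3], 23), ([321.9, 187.1], 31), ([244.3, 194.4], 31)]
```

```bash
cat >> h.py <<'E'
def fit(T,S,dt,ds):
    f=lambda v:np.r_[(proj(dt,rollers(v[:3],v[3:]))-T).ravel(),(proj(ds,rollers(v[:3],v[3:]))-S).ravel()]
    return least_squares(f,[.55,-.15,.7,.1,.1,.1],bounds=([0,-1,.3,0,0,0],[1,1,1.1,1.6,1.6,1.6]))
E
python3 - <<'E'
from h import *
dt=cams.get_image("top");ds=cams.get_image("side")
s=fit([[325.8,233.8],[396.2,189.9],[383.8,247.4]],[[321.9,187.1],[244.3,194.4],[280.4,158.3]],dt,ds)
v=s.x;print(v[:2],np.degrees(v[2]),v[3:]);print(s.fun.round(1));print(rollers(v[:3],v[3:]))
# check vs. blue floor in rectified top view
np.save("v.npy",v)
f=200/np.tan(np.radians(dt["fovy"]/2)) 
c,sn=np.cos(v[2]),np.sin(v[2])
W=lambda x,y,z:[v[0]+c*x-sn*y,v[1]+sn*x+c*y,z]
im=[]
for d,(x0,y0) in((dt,(290,150)),(ds,(210,120))):
    i=cv2.resize(d["pixels"][y0:y0+130,x0:x0+150],None,fx=2.6*1.0,fy=2.6,interpolation=cv2.INTER_CUBIC)
    for q,col in(([W(a,b,.05) for a,b in((.047,.047),(.047,-.047),(-.047,.047),(-.047,-.047))],(0,255,0)),([W(a,b,.012) for a,b in((.075,.067),(.075,-.067),(-.075,.067),(-.075,-.067),(.067,.075),(-.067,.075))],(0,0,255)),(rollers(v[:3],v[3:]),(255,0,255))):
        for p in proj(d,q): cv2.circle(i,tuple(int(z) for z in (p-[x0,y0]+.5)*2.6),3,col,1)
    im.append(i)
cv2.imwrite("pics/chk.png",np.hstack(im))
E
```

```text
[ 0.55007109 -0.17443808] 31.44741641778075 [0.09643097 0.16122784 0.25644053]
[-0.1 -0.  -0.3  0.2 -0.1  0.1 -0.2  0.  -0.1 -0.  -0.2 -0. ]
[[ 0.4935027  -0.07810291  0.0282583 ]
 [ 0.6097697  -0.26822484  0.03243447]
 [ 0.45633509 -0.23176131  0.03848654]]
```

View pics/chk.png

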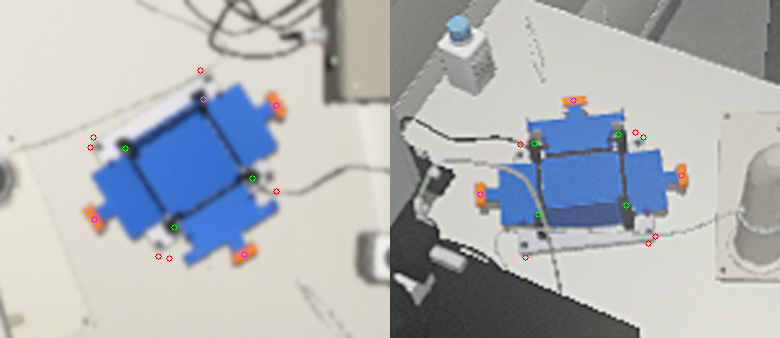

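```bash
cat >> h.py <<'E'
def ray(d,px,z):
    return least_squares(lambda p:(proj(d,[[*p,z]])-px).ravel(),[.5,0]).x.round(3)
def plan(xyz,yaw):
    "shift (cm, tool axes of commanded pose taken as measured, tool down) and turn to a target"
    s=status.observe(); y=np.radians(s["tool_rot"][2]); d=(np.array(xyz)-s["tcp_pos"])*100
    return np.round([np.cos(y)*d[0]+np.sin(y)*d[1],np.sin(y)*d[0]-np.cos(y)*d[1],-d[2],-((yaw-s["tool_rot"][2]+180)%360-180)],2)
E
python3 - <<'E'
from h import *
dt=cams.get_image("top");ds=cams.get_image("side");v=np.load("v.npy")
for n,d,p in(("top",dt,(290,217)),("side",ds,(352,222)),("side",ds,(352,178))):print(n,p,[(z,ray(d,p,z)) for z in(0,.1,.2)])
print(plan([.4935,-.0781,.30],121.4))
E
```

```text
top (290, 217) [(0, array([0.54, 0.02])), (0.1, array([0.538, 0.013])), (0.2, array([0.536, 0.007]))]
side (352, 222) [(0, array([0.549, 0.041])), (0.1, array([0.602, 0.056])), (0.2, array([0.655, 0.072]))]
side (352, 178) [(0, array([ 0.409, -0.017])), (0.1, array([0.476, 0.005])), (0.2, array([0.543, 0.026]))]
[-48.01 -48.64  -9.11  33.51]
```

```bash
python3 -m pendant '[[0,0,-5,0,-0.3],[0,0,-9,0,-0.3],[-5,-5,-9,3,-0.3],[-9,-9,-9,8,-0.3],[-48,-48.6,-9,33.5,-0.3],[-48,-48.6,-9,33.5,-0.3],[-48,-48.6,-9,33.5,-0.3],[-48,-48.6,-9,33.5,-0.3],[-48,-48.6,-9,33.5,-0.3],[-48,-48.6,-9,33.5,-0.3],[-48,-48.6,-9,33.5,-0.3],[-48,-48.6,-9,33.5,-0.3]]' 40 && python3 - <<'E'
from h import *
print(plan([.4935,-.0781,.30],121.4))
E
```

```text
t: 1.9
tcp_pos: [0.4747, -0.0249, 0.2994]
tool_rot: [179.9, 0.0, 121.4]
contact_force: [1.6, 0.5, -0.9]
finger_gap: 0.648
grip_force: 0.0
[-5.52 -1.17 -0.06 -0.01]
```

```bash
python3 -m pendant '[[-5.5,-1.2,0,0,-0.3],[-5.5,-1.2,6,0,-0.3],[-5.5,-1.2,12,0,-0.3],[-5.5,-1.2,18,0,-0.3],[-5.5,-1.2,22.5,0,-0.3],[-5.5,-1.2,22.5,0,-0.3]]' && python3 - <<'E'
from h import *
im=[]
for n,(x0,y0) in(("top",(260,170)),("side",(270,120))):
    d=cams.get_image(n); im.append(cv2.resize(d["pixels"][y0:y0+100,x0:x0+100],None,fx=3.9,fy=3.9,interpolation=cv2.INTER_CUBIC))
cv2.imwrite("pics/left.png",np.hstack(im))
print(plan([.4935,-.0781,.012],121.4))
E
```

```text
t: 2.65
tcp_pos: [0.4902, -0.0752, 0.0713]
tool_rot: [-179.7, -0.4, 121.4]
contact_force: [0.5, -0.7, 0.8]
finger_gap: 0.652
grip_force: 0.0
[-0.15 -0.09  6.28  0.02]
```

View pics/left.png

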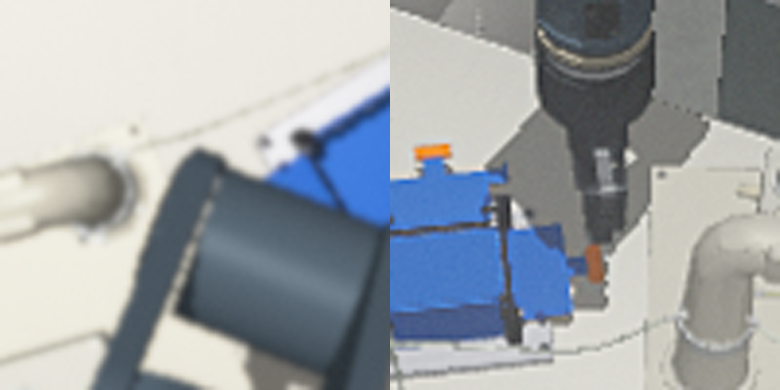

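The tool hangs above the left roller (side crop ~595,262), fingers either side of it, clear of the joystick. Going down and pinching.

```bash
python3 -m pendant '[[-0.1,-0.1,3,0,-0.3],[-0.1,-0.1,5,0,-0.3],[-0.1,-0.1,5.9,0,-0.3],[-0.1,-0.1,5.9,0,-0.3],[-0.1,-0.1,5.9,0,0.5],[-0.1,-0.1,5.9,0,0.5],[-0.1,-0.1,5.9,0,0.5],[-0.1,-0.1,5.9,0,0.5]]' 40 && python3 - <<'E'
from h import *
print(plan([.4935,-.0781,.012],121.4))
E
```

```text
t: 3.75
tcp_pos: [0.4924, -0.0774, 0.0151]
tool_rot: [180.0, 0.0, 121.4]
contact_force: [0.0, -0.0, -0.2]
finger_gap: 0.247
grip_force: 0.0
[-0.11  0.06  0.31  0.01]
```

```bash
python3 -m pendant '[[0,0,0,0,0.8],[0,0,0,0,0.8]]' 40 && python3 - <<'E'
from h import *
im=[]
for n,(x0,y0) in(("top",(280,190)),("side",(290,150))):
    d=cams.get_image(n); print(oranges(d)); im.append(cv2.resize(d["pixels"][y0:y0+70,x0:x0+70],None,fx=5.7,fy=5.7,interpolation=cv2.INTER_CUBIC))
cv2.imwrite("pics/left2.png",np.hstack(im))
E
```

```text
t: 4.0
tcp_pos: [0.4923, -0.0774, 0.015]
tool_rot: [-180.0, -0.0, 121.4]
contact_force: [0.4, -0.9, -0.5]
finger_gap: 0.097
grip_force: 0.0
[([200.4, 142.4], 20), ([192.8, 153.1], 17), ([396.2, 189.9], 30), ([383.7, 247.5], 35)]
[([529.1, 6.0], 12), ([280.4, 158.3], 23), ([322.4, 189.7], 10), ([244.3, 194.4], 31)]
```

View pics/left2.png

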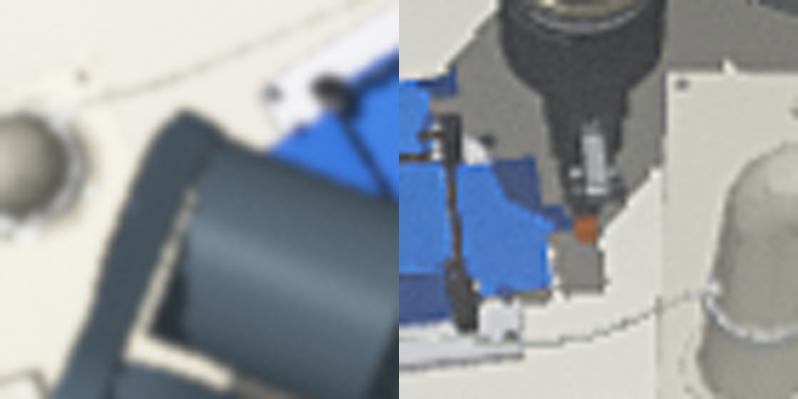

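```bash
python3 - <<'E'
from h import *
ds=cams.get_image("side");v=np.load("v.npy")
print(proj(ds,[[.4923,-.0774,z] for z in(.015,.034,.07)]),proj(ds,rollers(v[:3],v[3:])[:1]))
R=rollers(v[:3],v[3:])[0];u=np.array([np.cos(v[2]),np.sin(v[2]),0])*.014
print("ends",proj(ds,[R+u,R-u]))
hsv=cv2.cvtColor(ds["pixels"],cv2.COLOR_BGR2HSV); print(hsv[176:200,316:330,0])
print({k:v for k,v in status.observe().items() if k in("contact_force","finger_gap","grip_force")})
E
```

```text
[[322.08755509 189.42756022]
 [322.06430217 185.78669123]
 [322.01835818 178.60356424]] [[321.677388   187.12949439]]
ends [[322.26479841 191.15435795]
 [321.09726083 183.1548865 ]]
[[  0  90 110 113 120 135  96  95  96  90 114 105   0  20]
 [ 30   0 102 114 105 135  84 108 101  99  95  50  23  35]
 [ 30  38 105 111  90 120 107  90  98 100 105 100  20  25]
 [ 40  23 135 107 100 120 105 100 102 108 110  90 120  23]
 [ 23  45  83 108 103  96  90  98 102  98 108  98 100  25]
 [ 30  12  90 120 111  98 105  94  96 113 108 105 116  60]
 [ 26  30  45 110   0 110 108 108  98 102 105 108  99  68]
 [ 24  30   0 110 107  99 105 100  98  98  98 110 103 120]
 [ 24  30  30 120 108 113  90 110 105 105 105 102 120 168]
 [ 90 120 114  75  90 111 110 108 120 120  90  18  38  45]
 [112 112 110  99  90 100 100 113  99  98   0  30  23  38]
 [112 112 110 112 120   0   5   8   9  90  60  40  24  30]
 [111 111 111 111 120  10  11  10  12  30  36  25  30  26]
 [108 111 111 111 129  10  11  11  10  15  36  30  26  35]
 [109 112 113 111   3  10  10  10  11  19  36  34  26  26]
 [114  22  28  34  16  11  11  12  12  30  35  30  26  21]
 [120  21  30  18  81  10  10  11  14  36  30  23  26  30]
 [128  23  25  20  40  60  90  78  68  30  30  26  26  23]
 [ 14  23  26  30  30  30  40  30  36  23  30  26  30  21]
 [117  23  23  30  30  30  23  23  53  30  26  26  26  30]
 [110 100  13  39  25  30  15  10  24  45  30  30  23  25]
 [108 114  30  30  18  38  15  30  20  30  27  27  26  24]
 [107 110  24  30  17  30  15  15  24  30  30  23  21  26]
 [108  25  30  18  25  15  20  30  30  18  24  26  26  30]]
{'contact_force': array([ 0.23983586, -0.14521932,  0.08770727]), 'grip_force': 0.0, 'finger_gap': 0.10227856939758884}
```

Fingertips (side crop ~585,215) end just above the roller: they closed over it, some 15–19 mm higher than stated. Open, lower carefully, re-pinch.

```bash
python3 -m pendant '[[0,0,-1,0,-0.2],[0,0,-1,0,-0.2],[0,0,-1,0,-0.2],[0,0,-0.5,0,-0.2],[0,0,0,0,-0.2],[0,0,0.5,0,-0.2],[0,0,0.8,0,-0.2],[0,0,0.8,0,-0.2]]' 40 && python3 - <<'E'
from h import *
im=[]
for n,(x0,y0) in(("side",(285,145)),):
    d=cams.get_image(n); im.append(cv2.resize(d["pixels"][y0:y0+60,x0:x0+70],None,fx=9,fy=9,interpolation=cv2.INTER_CUBIC))
cv2.imwrite("pics/left3.png",np.hstack(im))
E
```

```text
t: 5.15
tcp_pos: [0.4921, -0.0773, 0.0066]
tool_rot: [-180.0, -0.0, 121.4]
contact_force: [-1.0, 0.3, 0.1]
finger_gap: 0.596
grip_force: 0.0
```

View pics/left3.png

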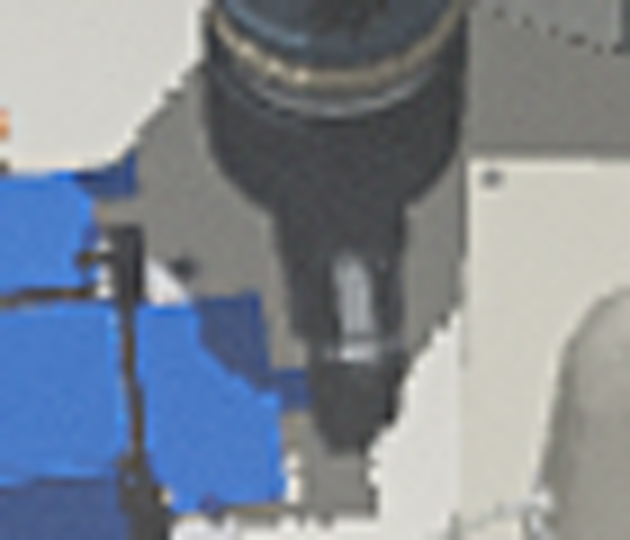

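```bash
python3 -m pendant '[[0,0,0,0,0.2],[0,0,0,0,0.2],[0,0,0,0,0.6],[0,0,0,0,0.6],[0,0,0,0,0.6],[0,0,0,0,0.6]]' 40 && python3 - <<'E'
from h import *
print(status.observe()["contact_force"]); d=cams.get_image("side");print(oranges(d))
E
```

```text
t: 5.95
tcp_pos: [0.4941, -0.0773, 0.0074]
tool_rot: [179.8, 0.1, 121.4]
contact_force: [3.4, 4.2, 0.2]
finger_gap: 0.247
grip_force: 39.1
[3.44758639 4.16278556 0.22631465]
[([529.1, 6.2], 11), ([280.4, 158.3], 23), ([244.3, 194.4], 31)]
```

```bash
python3 -m pendant '[[-0.1,0.15,-0.7,0,0.6],[-0.27,0.15,-1.4,0,0.6],[-0.5,0.15,-2.0,0,0.6],[-0.78,0.15,-2.6,0,0.6],[-0.78,0.15,-2.6,0,0.6],[-0.78,0.15,-2.6,0,0.6]]' 50 && python3 - <<'E'
from h import *
for n in("top","side"):print(oranges(cams.get_image(n)))
E
```

```text
t: 6.75
tcp_pos: [0.4975, -0.0833, 0.033]
tool_rot: [-180.0, -0.0, 121.4]
contact_force: [0.3, -1.0, 0.7]
finger_gap: 0.204
grip_force: 0.0
[([200.2, 142.3], 21), ([192.7, 153.1], 16), ([396.2, 189.9], 30), ([383.7, 247.5], 35)]
[([529.1, 6.2], 11), ([280.4, 158.3], 23), ([322.3, 188.9], 18), ([244.3, 194.4], 31)]
```

```bash
python3 -m pendant '[[0,0,-1,0,-0.2],[0.4,0,-2,0,-0.2],[0.78,0,-2,0,-0.2],[0.78,0,0,0,-0.2],[0.78,0,2,0,-0.2],[0.78,0,2.6,0,-0.2],[0.78,0,3,0,-0.2],[0.78,0,3.2,0,-0.2],[0.78,0,3.2,0,-0.2]]' 40 && python3 - <<'E'
from h import *
print(plan([.4935,-.0781,.0],121.4))
E
```

```text
t: 7.98
tcp_pos: [0.4939, -0.0767, 0.0013]
tool_rot: [180.0, 0.0, 121.4]
contact_force: [-0.0, 0.3, 0.7]
finger_gap: 0.6
grip_force: 0.0
[-0.1  -0.1   0.13  0.02]
```

```bash
python3 -m pendant '[[-0.1,0,0.4,0,-0.2],[-0.1,0,0.4,0,0.2],[-0.1,0,0.4,0,0.2],[-0.1,0,0.4,0,0.6],[-0.1,0,0.4,0,0.6],[-0.1,0,0.4,0,0.6],[-0.1,0,0.4,0,0.6]]' 40
```

```text
t: 8.85
tcp_pos: [0.4945, -0.0773, -0.0029]
tool_rot: [180.0, 0.0, 121.4]
contact_force: [3.1, 4.0, 0.2]
finger_gap: 0.311
grip_force: 40.3
```

```bash
python3 -m pendant '[[-0.1,0.15,-0.7,0,0.6],[-0.27,0.15,-1.4,0,0.6],[-0.5,0.15,-2.0,0,0.6],[-0.78,0.15,-2.6,0,0.6],[-0.78,0.15,-2.6,0,0.6]]' 50 && python3 - <<'E'
from h import *
for n in("top","side"):print(oranges(cams.get_image(n)))
E
```

```text
t: 9.48
tcp_pos: [0.4985, -0.083, 0.0235]
tool_rot: [-179.9, -0.1, 121.4]
contact_force: [-3.2, 3.5, 2.8]
finger_gap: 0.302
grip_force: 51.9
[([200.2, 142.3], 21), ([192.8, 153.1], 17), ([396.2, 189.9], 30), ([383.7, 247.5], 35)]
[([529.1, 6.2], 11), ([535.6, 6.7], 9), ([280.4, 158.3], 23), ([244.3, 194.4], 31)]
```

```bash
python3 -m pendant '[[-0.35,0,-0.55,0,0.6],[-0.73,0,-1.07,0,0.6],[-1.18,0,-1.54,0,0.6],[-1.66,0,-1.97,0,0.6],[-2.05,0,-2.26,0,0.6],[-2.47,0,-2.52,0,0.6],[-2.47,0,-2.52,0,0.6]]'
```

```text
t: 10.45
tcp_pos: [0.511, -0.1034, 0.0493]
tool_rot: [-179.9, -0.2, 121.4]
contact_force: [-4.6, 6.2, 12.3]
finger_gap: 0.307
grip_force: 52.9
```

```bash
python3 -m pendant '[[-0.2,0,-0.2,0,0.6],[-0.45,0,-0.36,0,0.6],[-0.87,0,-0.54,0,0.6],[-1.2,0,-0.66,0,0.6],[-1.49,0,-0.74,0,0.6],[-1.49,0,-0.74,0,0.6]]' 60
```

```text
t: 11.2
tcp_pos: [0.5195, -0.1173, 0.0565]
tool_rot: [-179.9, -0.0, 121.4]
contact_force: [-5.1, 2.9, 9.8]
finger_gap: 0.302
grip_force: 59.0
```

```bash
python3 -m pendant '[[-0.3,0,-0.12,0,0.6],[-0.5,0,-0.2,0,0.6],[-0.7,0,-0.24,0,0.6],[-0.85,0,-0.27,0,0.6],[-0.85,0,-0.27,0,0.6]]'
```

```text
t: 11.82
tcp_pos: [0.525, -0.1258, 0.0586]
tool_rot: [-180.0, 0.1, 121.4]
contact_force: [-4.1, -1.6, 5.4]
finger_gap: 0.307
grip_force: 59.9
```

```bash
python3 -m pendant '[[-0.2,0,-0.02,0,0.6],[-0.4,0,-0.02,0,0.6],[-0.4,0,-0.02,0,0.6]]'
```

```text
t: 12.2
tcp_pos: [0.5273, -0.1293, 0.0589]
tool_rot: [-180.0, 0.1, 121.4]
contact_force: [-5.5, -2.9, 6.2]
finger_gap: 0.302
grip_force: 59.7
```

```bash
python3 -m pendant '[[-0.4,0,0,0,0.1],[-0.4,0,0,0,-0.2],[-0.4,0,0,0,-0.2],[-0.4,0,-2,0,-0.2],[-0.4,0,-6,0,-0.2],[-4,-0.2,-9,0,-0.2],[-10,-0.2,-9,0,-0.2],[-15.9,-0.2,-6,0,-0.2],[-15.9,-0.2,-2,0,-0.2],[-15.9,-0.2,0,0,-0.2],[-15.9,-0.2,0,0,-0.2]]' 40 && python3 - <<'E'
from h import *
print(plan([.6097,-.2682,.0],121.4)); ims=[]
for n,(x0,y0) in(("top",(320,150)),("side",(210,110))):
    d=cams.get_image(n);print(oranges(d)); ims.append(cv2.resize(d["pixels"][y0:y0+130,x0:x0+130],None,fx=3,fy=3,interpolation=cv2.INTER_CUBIC))
cv2.imwrite("pics/r.png",np.hstack(ims))
E
```

```text
t: 13.58
tcp_pos: [0.6063, -0.2629, 0.0566]
tool_rot: [-179.9, -0.3, 121.4]
contact_force: [-0.0, 0.1, 0.6]
finger_gap: 0.599
grip_force: 0.0
[-0.63  0.02  5.66  0.05]
[([200.2, 142.3], 21), ([192.8, 153.1], 17), ([346.2, 221.7], 33)]
[([529.1, 6.2], 11), ([280.4, 158.3], 23), ([299.9, 177.1], 37), ([244.2, 196.4], 18)]
```

View pics/r.png

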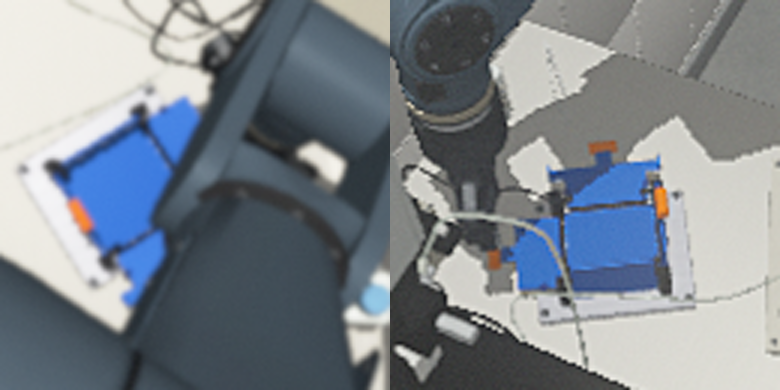

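The left wall stands upright (roller at side crop 660,200); the tool is above the right roller.

```bash
python3 -m pendant '[[-0.3,0,2,0,-0.2],[-0.3,0,4,0,-0.2],[-0.3,0,5.2,0,-0.2],[-0.3,0,5.5,0,-0.2],[-0.3,0,5.5,0,-0.2]]' 40 && python3 - <<'E'
from h import *
print(plan([.6097,-.2682,.001],121.4),status.observe()["contact_force"])
E
```

```text
t: 14.3
tcp_pos: [0.6093, -0.2671, 0.0032]
tool_rot: [-180.0, -0.0, 121.4]
contact_force: [-0.4, 0.6, 0.7]
finger_gap: 0.601
grip_force: 0.0
[-0.11 -0.03  0.22  0.01] [-0.37146277  0.55561438  0.74152354]
```

```bash
python3 -m pendant '[[-0.1,0,0.25,0,-0.2],[-0.1,0,0.25,0,0.2],[-0.1,0,0.25,0,0.2],[-0.1,0,0.25,0,0.6],[-0.1,0,0.25,0,0.6],[-0.1,0,0.25,0,0.6],[-0.1,0,0.25,0,0.6]]' 50; python3 - <<'E'
from h import *
print(plan([.6097,-.2682,.001],121.4),status.observe()["contact_force"])
E
```

```text
t: 15.18
tcp_pos: [0.6112, -0.2678, 0.0014]
tool_rot: [179.9, 0.1, 121.4]
contact_force: [4.9, 2.7, -0.6]
finger_gap: 0.309
grip_force: 49.1
[ 0.04 -0.15  0.04  0.01] [ 4.93899105  2.74728582 -0.64734709]
```

```bash
python3 -m pendant '[[0.1,0.15,-0.5,0,0.6],[0.22,0.15,-0.95,0,0.6],[0.45,0.15,-1.55,0,0.6],[0.73,0.15,-2.17,0,0.6],[1.08,0.15,-2.75,0,0.6],[1.46,0.15,-3.28,0,0.6],[1.9,0.15,-3.8,0,0.6],[2.39,0.15,-4.22,0,0.6],[2.8,0.15,-4.52,0,0.6],[3.2,0.15,-4.77,0,0.6],[3.2,0.15,-4.77,0,0.6]]' 60; cat >> h.py <<'E'
def st(i):
    v=np.load("v.npy");c,s=np.cos(v[2]),np.sin(v[2]); q=status.observe()
    R=np.array([[c,s],[-s,c]]); t=R@(q["tcp_pos"][:2]-v[:2])*100; f=R@q["contact_force"][:2]
    hx,hy=[(.2,4.7),(.2,-4.7),(-4.7,0)][i]; u=np.array([(0,1),(0,-1),(-1,0)][i])
    o=u@(t-[hx,hy]); print("out cm",o.round(2),"theta",np.arccos(np.clip(o/6.5,-1,1)).round(3),"fout",(u@f).round(1),"ftray",f.round(1),"fz",q["contact_force"][2].round(1),"z",q["tcp_pos"][2].round(4))
E
python3 -c "from h import *;st(1)"
```

```text
t: 16.55
tcp_pos: [0.5948, -0.2401, 0.05]
tool_rot: [180.0, 0.1, 121.4]
contact_force: [2.3, -3.9, 6.2]
finger_gap: 0.301
grip_force: 62.2
out cm 3.24 theta 1.049 fout 4.5 ftray [-0.1 -4.5] fz 6.2 z 0.05
```

```bash
python3 -m pendant '[[0.45,0,-0.26,0,0.6],[0.87,0,-0.46,0,0.6],[1.2,0,-0.58,0,0.6],[1.49,0,-0.67,0,0.6],[1.8,0,-0.75,0,0.6],[2.1,0,-0.81,0,0.6],[2.4,0,-0.85,0,0.6],[2.4,0,-0.85,0,0.6]]'; python3 -c "from h import *;st(1)"
```

```text
t: 17.55
tcp_pos: [0.5811, -0.2179, 0.0583]
tool_rot: [-180.0, -0.1, 121.4]
contact_force: [-0.9, -1.1, 12.3]
finger_gap: 0.304
grip_force: 62.8
out cm 0.63 theta 1.473 fout 0.5 ftray [-1.3 -0.5] fz 12.3 z 0.0583
```

```bash
python3 -m pendant '[[0.2,0,-0.05,0,0.6],[0.3,0,-0.05,0,0.6],[0.3,0,-0.05,0,0.1],[0.3,0,-0.05,0,-0.2],[0.3,0,-0.05,0,-0.2],[0.3,0,-3,0,-0.2],[0.3,0,-8,0,-0.2],[0.3,0,-10,0,-0.2],[0.3,0,-10,0,-0.2]]' 40; python3 - <<'E'
from h import *
for n in("top","side"):print(oranges(cams.get_image(n)))
print(plan([.4563,-.2318,.12],31.4))
E
```

```text
t: 18.68
tcp_pos: [0.5811, -0.2172, 0.1587]
tool_rot: [179.9, 0.1, 121.4]
contact_force: [-0.2, -0.3, -0.6]
finger_gap: 0.601
grip_force: 0.0
[([200.2, 142.3], 21), ([192.8, 153.1], 17), ([346.3, 221.8], 34)]
[([529.1, 6.2], 11), ([535.2, 7.0], 9), ([280.4, 158.3], 23), ([299.9, 177.1], 37), ([263.5, 181.1], 33)]
[  5.09 -11.32   3.61  90.01]
```

```bash
python3 -m pendant '[[1,-2,0,10,-0.2],[2,-4,0,20,-0.2],[3,-6,0,30,-0.2],[4,-8,0,40,-0.2],[5.1,-10,0,50,-0.2],[5.1,-11.3,0,60,-0.2],[5.1,-11.3,2,70,-0.2],[5.1,-11.3,3.6,80,-0.2],[5.1,-11.3,3.6,90,-0.2],[5.1,-11.3,3.6,90,-0.2],[5.1,-11.3,3.6,90,-0.2],[5.1,-11.3,3.6,90,-0.2]]'; python3 - <<'E'
from h import *
print(plan([.4563,-.2318,.0065],31.4))
ds=cams.get_image("side");print(oranges(ds)); v=np.load("v.npy"); print(proj(ds,rollers(v[:3],[1.54,1.54,.2])))
E
```

```text
t: 20.27
tcp_pos: [0.4574, -0.2321, 0.1211]
tool_rot: [-180.0, 0.0, 31.5]
contact_force: [0.5, -0.2, -0.1]
finger_gap: 0.598
grip_force: 0.0
[-0.07 -0.08 11.46  0.09]
[([529.1, 6.2], 11), ([280.1, 158.2], 27), ([299.9, 177.0], 36), ([263.5, 180.6], 37)]
[[299.0121737  177.62442144]
 [263.50357925 181.27173479]
 [280.29060833 158.80547652]]
```

Both side walls are at home. Now the front roller.

```bash
python3 -m pendant '[[-0.1,-0.1,4,0,-0.2],[-0.1,-0.1,8,0,-0.2],[-0.1,-0.1,10,0,-0.2],[-0.1,-0.1,11.1,0,-0.2],[-0.1,-0.1,11.5,0,-0.2],[-0.1,-0.1,11.5,0,-0.2],[-0.1,-0.1,11.5,0,0.2],[-0.1,-0.1,11.5,0,0.2],[-0.1,-0.1,11.5,0,0.6],[-0.1,-0.1,11.5,0,0.6],[-0.1,-0.1,11.5,0,0.6],[-0.1,-0.1,11.5,0,0.6]]' 50; python3 -c "from h import *;st(2)"
```

```text
t: 21.82
tcp_pos: [0.4558, -0.2317, 0.0061]
tool_rot: [-180.0, 0.0, 31.4]
contact_force: [-1.0, 0.7, 0.1]
finger_gap: 0.308
grip_force: 49.1
out cm 6.33 theta 0.228 fout 0.5 ftray [-0.5  1.1] fz 0.1 z 0.0061
```

```bash
python3 -m pendant '[[0.12,0,-0.45,0,0.6],[0.3,0,-1.0,0,0.6],[0.64,0,-1.72,0,0.6],[1.0,0,-2.3,0,0.6],[1.37,0,-2.82,0,0.6],[1.82,0,-3.32,0,0.6],[2.3,0,-3.74,0,0.6],[2.7,0,-4.04,0,0.6],[3.11,0,-4.3,0,0.6],[3.11,0,-4.3,0,0.6]]' 60; python3 -c "from h import *;st(2)"
```

```text
t: 23.08
tcp_pos: [0.4815, -0.216, 0.0512]
tool_rot: [-180.0, 0.1, 31.5]
contact_force: [-8.5, -1.6, 13.0]
finger_gap: 0.296
grip_force: 62.6
out cm 3.32 theta 1.035 fout 8.1 ftray [-8.1  3. ] fz 13.0 z 0.0512
```

```bash
python3 -m pendant '[[0.45,0,-0.26,0,0.6],[0.87,0,-0.46,0,0.6],[1.2,0,-0.58,0,0.6],[1.49,0,-0.67,0,0.6],[1.8,0,-0.75,0,0.6],[2.1,0,-0.81,0,0.6],[2.4,0,-0.85,0,0.6],[2.4,0,-0.85,0,0.6]]'; python3 -c "from h import *;st(2)"
```

```text
t: 24.08
tcp_pos: [0.5039, -0.2025, 0.0604]
tool_rot: [179.9, -0.1, 31.4]
contact_force: [-4.0, 5.7, 14.8]
finger_gap: 0.297
grip_force: 62.7
out cm 0.7 theta 1.462 fout 0.5 ftray [-0.5  6.9] fz 14.8 z 0.0604
```

```bash
python3 -m pendant '[[0.2,0,0,0,0.6],[0.35,0,0,0,0.6],[0.35,0,0,0,0.6],[0.35,0,0,0,0.1],[0.35,0,0,0,-0.2],[0.35,0,0,0,-0.2],[0.35,0,-3,0,-0.2],[0.35,0,-8,0,-0.2],[0.35,0,-13,0,-0.2],[0.35,0,-18,0,-0.2],[0.35,0,-22,0,-0.2],[0.35,0,-22,0,-0.2]]'; python3 - <<'E'
from h import *
ds=cams.get_image("side");print(oranges(ds)); v=np.load("v.npy"); print(proj(ds,rollers(v[:3],[1.54,1.54,1.54])))
cv2.imwrite("pics/end.png",cv2.resize(ds["pixels"][80:310,190:490],None,fx=2.6,fy=2.6,interpolation=cv2.INTER_CUBIC))
E
```

```text
t: 25.58
tcp_pos: [0.5081, -0.2027, 0.2812]
tool_rot: [179.6, -0.2, 31.4]
contact_force: [-0.0, -0.0, -0.6]
finger_gap: 0.6
grip_force: 0.0
[([529.3, 6.1], 9), ([280.3, 163.7], 36), ([299.9, 177.2], 36), ([263.5, 180.8], 36)]
[[299.0121737  177.62442144]
 [263.50357925 181.27173479]
 [280.05971372 164.68970321]]
```

View pics/end.png

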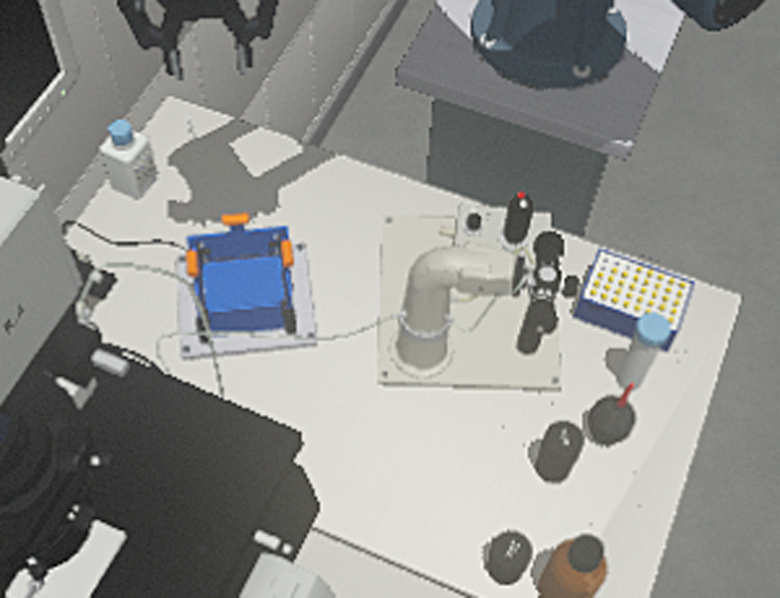

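All three walls stand upright (rollers at crop 235,219; 287,252; 193,262), everything else is in place, and the gripper is clear.

```bash
python3 -c "
from cell import r
print(r.finish_job())"
```

```text
the job is handed in; nothing more can be done
None
```

I set the tray up in the required order and handed the job in at about 25.6 s. Both side walls and then the front wall snapped home and stayed up by themselves, the other objects looked undisturbed in the last picture, and the gripper ended clear of everything; the hand-in returned no verdict.

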